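Load the vacuum chamber's cold stage and hold the lid ready

TASK

Put the sample carrier with the square foot upright and centred on the narrow copper stage inside the open vacuum chamber and let go of it; after that, take the round lid by its handle, lift it off its three-post rest and bring it over the chamber. Finish while still holding it there, level, still and centred over the opening, about 5 cm above the rim, so that I can inspect the seal face from below. Keep the lid level all the way and do not let it touch the chamber; leave everything else where it is.

Things in the scene. Friction and masses are not known exactly. Their poses are not given: they have to be found in the camera images.
- chamber: Octagonal aluminium vacuum chamber, fixed, open on top, on the robot's left or right: 190 mm across flats outside, 150 inside, rim 95 mm above the table, inner floor at 12 mm. Two probe arms (up to 82 mm high) reach 260 mm from its axis at +45 and -45 degrees from its own x, away from the robot, a short pipe stub between them. Origin: on its axis at table height; z up.
- stage_top (a point): Centre of the flat top of the stage, a fixed copper column of 34 mm diameter in the middle of the chamber, 50 mm above the table, 45 mm below the rim.
- rim (a point): Centre of the chamber's opening, at the height of the rim (95 mm above the table).
- lid: Loose round aluminium lid, 180 mm diameter, 8 mm thick, about 0.5 kg, balanced, lying on the lid rest. Black bridge handle across its middle: bar 14 mm thick along the lid's own x, 100 mm long along its y, from 34 to 54 mm above the lid's underside, on two feet 40 mm either side of the middle (68 mm free between them, 26 mm free under the bar). Origin: centre of the underside, z up.
- lid_grip (a point): Middle of the lid's handle bar, 44 mm above the lid's underside, straight above its centre.
- lid_rest: Fixed steel disc of 150 mm diameter with three rubber-tipped posts on which the lid lies; the post tops are 50 mm above the table. Origin: on its axis at table height.
- tray: Fixed white tray plate, 58 mm (its x) by 190 mm (its y) by 10 mm thick, on which the three copper carriers stand in a row 62 mm apart, in any order. Origin: centre of the underside.
- carrier_square: The sample carrier to load: copper, about 80 g, loose, square foot 38 x 38 x 8 mm, with an upright grip tab in the middle (10 mm thick along its own x, 24 mm long along its own y, up to 36 mm above the underside). Origin: centre of the underside, z up.
- carrier_grip (a point): A point to grip on the square carrier's tab: on its axis, 26 mm above the underside.
- carrier_round: Another carrier, to be left: copper, round foot of 40 mm diameter, 8 mm thick, with an upright grip tab in the middle (10 mm thick along its own x, 24 mm long along its own y, up to 36 mm above the underside). Origin: centre of the underside, z up.
- carrier_small: Another carrier, to be left: copper, small round foot of 28 mm diameter, 8 mm thick, with an upright grip tab in the middle (10 mm thick along its own x, 24 mm long along its own y, up to 36 mm above the underside). Origin: centre of the underside, z up.
- flange_ring: Bystander: steel ring lying on the table between chamber and lid rest, 52 mm outside diameter, 12 mm high. Origin: centre of the underside.
- bolt: Bystander: steel bolt standing on its head, 18 mm head diameter, 37 mm tall. Origin: centre of the underside.
- screwdriver: Bystander: screwdriver lying on the table on the robot's right.
- bottle: Bystander: closed white bottle, 60 mm diameter, 150 mm tall, standing on the robot's left. Origin: centre of the underside.
- beaker: Bystander: glass beaker, 64 mm rim diameter, 70 mm tall, standing on the robot's left. Origin: centre of the underside.
Mind the look-alikes: they are no part of the job. Several things have the shape of the lid; the one meant has the colours described above. What is shaped like the carrier_square but purple is not meant.

How it is judged:
By the outcome, as a careful person would: the job done as asked, in the order asked, and still so for the second after the job is handed in, while the arm keeps its last pose, push and grip.
It also fails if it takes over 64 s, if anything falls off the work surface, if the arm or the gripper's body presses on something with over 40 N, if the wrist force passes 120 N, or if a joint passes its speed limit or range.

ROBOT

A 6-joint arm with a two-finger parallel gripper is mounted at the origin on the work surface. World frame = base frame: x ahead of the robot, y to its left, z up, the work surface at z = 0. Lengths are in mm, angles in rad, forces in N, time in s.
With the tool pointing down it reaches from about 350 to 850 mm from the base axis. Payload 8.1 kg.
Tool frame: the origin (TCP) lies at the very end of the fingers, on their centre line; the grasp point (between the pads) lies 19 mm behind it; z points along the fingers, y is the direction in which the jaws open and shut (so a half turn about z gives the same grasp; the last joint's range is limited). The gripper opens to 85 mm and grips with 20 to 120 N. Pads are 22 mm wide; open, the fingers measure 114 mm over their backs; the gripper's body (76 mm by 85 mm) begins 54 mm behind the grasp point. The pads swing forward as they close: fully open they stand 13 mm farther back than shut.
Start: joints at [-1.324, 0.13, 1.488, -0, 1.523, -0.085], TCP at [195.467, -567.272, 231.292] pointing down, gripper open.
Joint ranges: [-2.96, 2.96], [-0.89, 2.26], [0.02, 2.5], [-1.34, 4.48], [0, 2.73], [-2.66, 2.66]. Speed limits (rad/s): [2.39, 2.39, 2.79, 3.14, 3.14, 3.14].

INTERFACE

Orientations are given as a unit quaternion [w, x, y, z].
In Python, from bench import robot gives the robot as it stands. The module is installed in compiled form; this text tells all that it offers.
- The arm moves only by the tool step_arm, never from a script. Its argument "commands" is a list of rows, each an object of numbers: "dx", "dy", "dz": the shift along the tool's x, y, z in m; "wx", "wy", "wz": the turn, a rotation vector about the tool's x, y, z in rad; "fingers": the opening, from -1 (shut) to 1 (fully open). A call has 1 to 10 rows; each row is the pose to reach, as a shift and turn from the pose commanded when the call began, along the tool's axes at that moment; what a row does not reach only later rows make up. A row lasts 1/10 s, in which the tool goes at most 50 mm and 8.59 degrees, less where a joint would pass 70% of its speed; a pose out of reach is approached as far as the arm can. A call with a gripper value outside its range is refused whole. The fingers move at their own pace and stop on an object; "force" is the grip in N (left out, the last holds). Time passes only in rows, so rows that repeat a pose let the fingers close. It gives the time, the measured TCP pose, the force and the opening at its end, in the units of the state.
- robot.get_state(): the state, without advancing time (a new reading comes with each control period).
- robot.capture(name): name is "side" or "top"; returns the picture (400x640x3 uint8, blue, green, red); there is no depth.
- robot.camera_model(name): a dict with "fx", "fy", "cx", "cy" (pixels), "rvec" (rotation vector, rad) and "tvec" (3), from world to camera coordinates, as OpenCV has them. Camera axes: x right, y down, z forward; pixel columns grow to the right and rows downward; lengths in mm; the calibration is good to about 2 mm. A picture is of the moment at which its call begins. camera_model takes no time and is no camera call.
- robot.job_done(): hands the job in, once; it reports no verdict.
The state is a dict: "time_s": time; "qpos": joint angles; "qvel": joint speeds; "joint_torque": joint torques, N m; "tool_pos": TCP position; "ee_rot": TCP orientation; "force": force on the tool from outside, world axes, zero at the start; "torque": the same for the moment, N m; "finger_gap": finger opening in mm.
Only numpy, scipy, OpenCV 4.12 (cv2) and the standard library are available. Lean on these libraries where they do the work, as an engineer would, in place of code of your own. Each camera call takes 0.05 s, during which the arm holds its last target. There are 200 camera calls.

## Working session

There is one attempt and no reset: what is moved stays moved. The work goes in short steps, Python scripts to look and compute and a tool call to move; the robot and the scene stay as the last step left them, time stands still between calls to the robot, and variables do not carry over. Pictures are saved under pics/ and viewed, about 8 in all and at most 12, crops included, and the job is handed in when it is done.

Besides the shell and the picture viewer there is one more tool, called after ">>>" by a JSON object that holds its "op" and its "data", one argument or row to a line. step_arm: Moves the arm, as the interface text tells. Its arguments: {"type":"object","properties":{"commands":{"type":"array"},"force":{"type":"number"}},"required":["commands"]}

```bash
mkdir -p pics
cat > h.py <<'E'
import numpy as np, cv2
from bench import robot
def cam(n):
    m=robot.camera_model(n); K=np.array([[m['fx'],0,m['cx']],[0,m['fy'],m['cy']],[0,0,1.]])
    return K,np.array(m['rvec'],float).reshape(3),np.array(m['tvec'],float).reshape(3)
def ray(n,u,v,z):
    K,r,t=cam(n);R=cv2.Rodrigues(r)[0];c=-R.T@t
    d=R.T@np.linalg.inv(K)@np.array([u,v,1.]);return c+d*(z-c[2])/d[2]
def proj(n,P):
    K,r,t=cam(n);return cv2.projectPoints(np.array(P,float).reshape(-1,1,3),r,t,K,None)[0].reshape(-1,2)
def crop(n,name,x0,y0,x1,y1,s,ov=None):
    im=robot.capture(n)[y0:y1,x0:x1]; cv2.imwrite('pics/'+name,cv2.resize(im,None,fx=s,fy=s,interpolation=cv2.INTER_CUBIC))
E
python3 - <<'E'
from h import *
a=robot.capture('top');b=robot.capture('side');cv2.imwrite('pics/a_top.png',a);cv2.imwrite('pics/a_side.png',b)
for n in('top','side'):
    K,r,t=cam(n);print(n,K[0,0],-cv2.Rodrigues(r)[0].T@t)
s=robot.get_state();print(s['ee_rot'],s['finger_gap'],s['time_s'],s['force'])
E
```

```text
top 425.5479288635481 [ 287.28489307   -5.31614069 1175.86728322]
side 424.7830908990179 [ 29.74826354 966.52953588 818.27215377]
[-8.25800449e-04  9.86269789e-01  1.65139985e-01 -8.54097702e-05] 85.32588556936332 0.1 [-0.36369029 -0.30664258  0.11232125]
```

View pics/a_top.png

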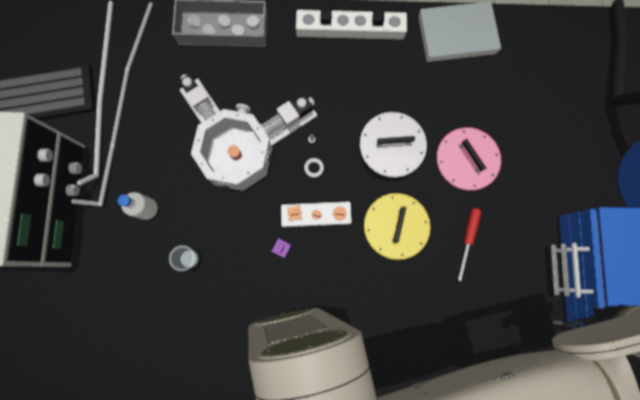

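View pics/a_side.png

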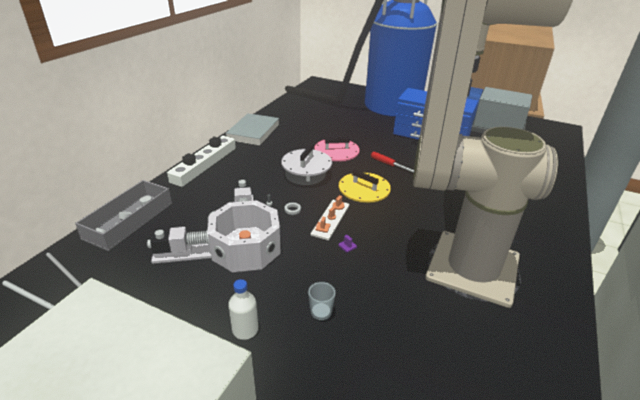

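The top view shows the chamber at (231,150) with its stage at (234,152), and the aluminium lid at (393,145). The tray is at (316,214), with the square carrier apparently on its left end at (295,214). The yellow and pink lids and the purple carrier are decoys. I'll enlarge these.

Run:
```python
import cv2,numpy as np
a=cv2.imread('pics/a_top.png');b=cv2.imread('pics/a_side.png')
f=lambda i,x,y,w,h,s:cv2.resize(i[y:y+h,x:x+w],None,fx=s,fy=s,interpolation=cv2.INTER_CUBIC)
t=np.vstack([np.hstack([f(a,275,195,80,40,5),f(a,353,105,80,80,5)[:200]]),np.zeros((1,800,3),np.uint8)])
cv2.imwrite('pics/b.png',np.vstack([np.hstack([f(a,275,195,80,40,5),f(b,300,190,80,40,5)]),np.hstack([f(a,353,105,80,80,5),f(a,190,105,80,80,5)])])[:600])
```

```text
(no output)
```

View pics/b.png

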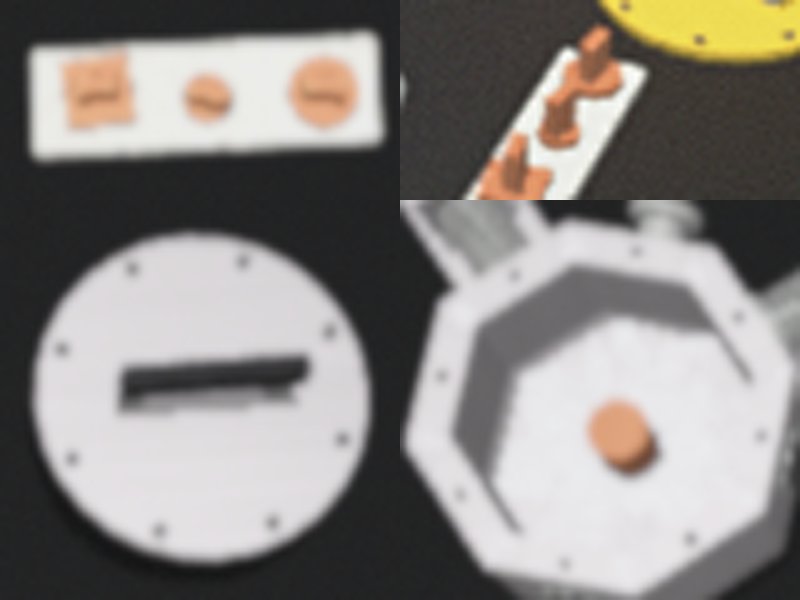

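Enlarged: the square foot is in the tray's left slot (crop centre 98,91), with its tab running along the row. The lid disc is centred at about (202,398) with the handle nearly horizontal, and the stage top is at (619,432). Next I convert these to positions.

Run:
```python
from h import *
import itertools
P=lambda X,Y,x0,y0,z:ray('top',x0+X/5-.4,y0+Y/5-.4,z)
pr=lambda n,v:print(n,np.round(v,1))
sq=np.array([P(*c,275,195,18) for c in[(63,60),(127,52),(134,122),(69,130)]]);pr('foot',sq.mean(0));pr('edges',[np.linalg.norm(sq[i]-sq[i-1]) for i in range(4)])
d=sq[1]-sq[0]+sq[2]-sq[3];print('ang row edge',np.degrees(np.arctan2(d[1],d[0])))
tr=np.array([P(*c,275,195,10) for c in[(30,48),(378,33),(384,145),(33,160)]]);d=tr[1]-tr[0]+tr[2]-tr[3];pr('tray',tr.mean(0));print('tray ang',np.degrees(np.arctan2(d[1],d[0])),np.linalg.norm(tr[1]-tr[0]))
# tab top z=46
tb=[P(*c,275,195,46) for c in[(78,97),(118,93)]];pr('tab dark edge',tb)
a=cv2.imread('pics/a_top.png')
# lid
def blob(m,x,y):
    n,l,s,c=cv2.connectedComponentsWithStats(m.astype(np.uint8));k=l[y,x];return (l==k).astype(np.uint8),c[k],s[k]
m,c,s=blob(a.min(2)>110,375,160)
h=max(cv2.findContours(m,0,1)[0],key=len);e=cv2.fitEllipse(cv2.convexHull(h));print('lid ell',e);pr('lid',ray('top',*e[0],58))
hb=[P(X,Y-200,353,105,104) for X,Y in[(120,370),(308,357)]];d=hb[1]-hb[0];pr('handle far edge',hb);print(np.degrees(np.arctan2(d[1],d[0])),np.linalg.norm(d))
hsv=cv2.cvtColor(a,cv2.COLOR_BGR2HSV);cu=(hsv[...,1]>80)&(hsv[...,0]<25)
m,c,s=blob(cu,233,150);print('stage blob',c,s);pr('stage',P(619-400,432-200,190,105,50))
oc=np.array([P(X-400,Y-200,190,105,95) for X,Y in[(567,220),(715,243),(795,355),(780,485),(630,597),(490,570),(405,440),(440,295)]]);pr('rim pts',oc);pr('rim',oc.mean(0));pr('diam',[np.linalg.norm(oc[i]-oc[i+4]) for i in range(4)])
ch=ray('top',231.5,150,95)
print(proj('side',[[*sq.mean(0)[:2],18],[*P(219,232,190,105,50)[:2],50],[*ray('top',*e[0],58)[:2],58],[*oc.mean(0)[:2],95]]))
b=cv2.imread('pics/a_side.png');hs=cv2.cvtColor(b,cv2.COLOR_BGR2HSV);cu=(hs[...,1]>80)&(hs[...,0]<25);n,l,s,c=cv2.connectedComponentsWithStats(cu.astype(np.uint8))
for k in range(1,n):
    if s[k,4]>20 and 150<s[k,1]<300:print(s[k],c[k])
f=lambda i,x,y,w,h,s:cv2.resize(i[y:y+h,x:x+w],None,fx=s,fy=s,interpolation=cv2.INTER_CUBIC)
cv2.imwrite('pics/c.png',np.hstack([f(b,200,190,90,90,4.4),np.vstack([f(b,270,140,80,50,5),f(b,300,190,80,50,5)])[:396]]))
```

```text
foot [436.5  49.3  18. ]
edges [38.8 35.4 38.9 35.8]
ang row edge -81.53065948257718
tray [436.  -10.1  10. ]
tray ang -86.19055180408506 193.1115570073148
tab dark edge [[429.4  58.7  46. ]
 [432.1  37.4  46. ]]
lid ell ((392.78448486328125, 144.05918884277344), (64.98612213134766, 67.66411590576172), 112.19945526123047)
lid [ 626.3 -215.1   58. ]
handle far edge [[ 626.1 -164.1  104. ]
 [ 635.6 -262.8  104. ]]
-84.48399241180518 99.17002732191372
stage blob [234.06896552 151.99137931] [228 146  13  13 116]
stage [598.3 218.9  50. ]
rim pts [[701.7 244.   95. ]
 [690.9 164.6  95. ]
 [630.  119.6  95. ]
 [559.4 124.5  95. ]
 [498.  199.5  95. ]
 [510.5 272.6  95. ]
 [578.8 321.4  95. ]
 [658.3 308.6  95. ]]
rim [603.5 219.4  95. ]
diam [208.5 210.2 208.2 209. ]
[[322.58066562 226.16933303]
 [245.0116804  234.0690592 ]
 [306.58355544 161.10209192]
 [242.14591761 220.96002019]]
[370 151  26  16 200] [382.485 158.18 ]
[328 172  63  48 498] [353.75702811 195.66064257]
[356 177  18  14  80] [364.65 183.05]
[626 179  14  14 145] [633.56551724 185.44827586]
[316 217  14  15 130] [322.29230769 225.47692308]
[239 231  11   8  72] [244.23611111 234.18055556]
```

View pics/c.png

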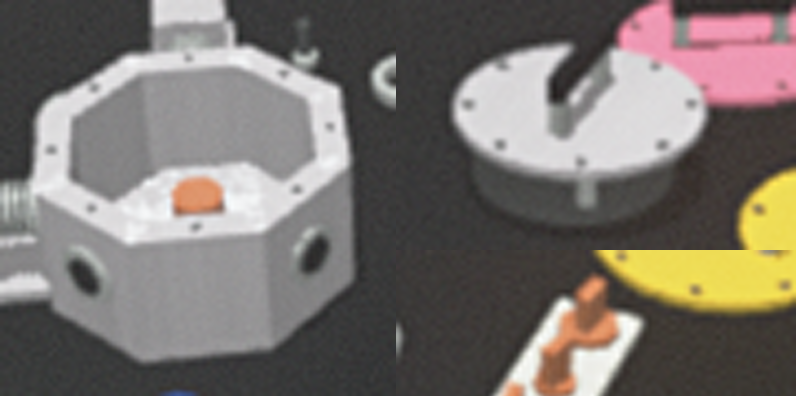

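Both views agree to within about 2 mm. The carrier is at (436,49) and the stage at about (598,219). The lid is at about (625.5,-214.5) with its handle along -84.5°. Next I plan the first move.

```bash
cat >> h.py <<'E'
from scipy.spatial.transform import Rotation as Ro
def goal(x,y,z,deg):
    "world TCP goal mm, tool x heading deg, pointing down -> step_arm numbers"
    s=robot.get_state();q=s['ee_rot'];R=Ro.from_quat([q[1],q[2],q[3],q[0]])
    h=np.radians(deg)/2;G=Ro.from_quat([np.cos(h),np.sin(h),0,0])
    d=R.inv().apply(np.array([x,y,z])-s['tool_pos'])/1000;w=(R.inv()*G).as_rotvec()
    print('d',np.round(d,4),'w',np.round(w,4),'| pos',np.round(s['tool_pos'],1),'F',np.round(s['force'],1),'gap',round(s['finger_gap'],1),'t',s['time_s'])
E
python3 -c "
from h import *
goal(436,49,120,98)"
```

```text
d [ 0.4281 -0.5036  0.1112] w [-1.3000e-03 -1.2000e-03 -1.3786e+00] | pos [ 195.3 -566.8  230.3] F [-0.4 -0.3  0.1] gap 85.3 t 0.1
```

>>> {"op": "step_arm", "data": {
  "commands": [
    {"dx":0.428,"dy":-0.504,"dz":0.0,"wz":-1.379},
    {"dx":0.428,"dy":-0.504,"dz":0.0,"wz":-1.379},
    {"dx":0.428,"dy":-0.504,"dz":0.0,"wz":-1.379},
    {"dx":0.428,"dy":-0.504,"dz":0.0,"wz":-1.379},
    {"dx":0.428,"dy":-0.504,"dz":0.0,"wz":-1.379},
    {"dx":0.428,"dy":-0.504,"dz":0.0,"wz":-1.379},
    {"dx":0.428,"dy":-0.504,"dz":0.0,"wz":-1.379},
    {"dx":0.428,"dy":-0.504,"dz":0.0,"wz":-1.379},
    {"dx":0.428,"dy":-0.504,"dz":0.0,"wz":-1.379},
    {"dx":0.428,"dy":-0.504,"dz":0.0,"wz":-1.379}
  ],
  "force": 40
}}

```text
validation failed for argument at $.co...
```

```bash
python3 -c "
from h import *
goal(436,49,120,98)"
```

```text
d [ 0.4281 -0.5036  0.1112] w [-1.3000e-03 -1.2000e-03 -1.3786e+00] | pos [ 195.3 -566.8  230.3] F [-0.4 -0.3  0.1] gap 85.3 t 0.1
```

>>> {"op": "step_arm", "data": {
  "commands": [
    {"dx":0.428,"dy":-0.504,"dz":0,"wx":0,"wy":0,"wz":-1.379,"fingers":1},
    {"dx":0.428,"dy":-0.504,"dz":0,"wx":0,"wy":0,"wz":-1.379,"fingers":1},
    {"dx":0.428,"dy":-0.504,"dz":0,"wx":0,"wy":0,"wz":-1.379,"fingers":1},
    {"dx":0.428,"dy":-0.504,"dz":0,"wx":0,"wy":0,"wz":-1.379,"fingers":1},
    {"dx":0.428,"dy":-0.504,"dz":0,"wx":0,"wy":0,"wz":-1.379,"fingers":1},
    {"dx":0.428,"dy":-0.504,"dz":0,"wx":0,"wy":0,"wz":-1.379,"fingers":1},
    {"dx":0.428,"dy":-0.504,"dz":0,"wx":0,"wy":0,"wz":-1.379,"fingers":1},
    {"dx":0.428,"dy":-0.504,"dz":0,"wx":0,"wy":0,"wz":-1.379,"fingers":1},
    {"dx":0.428,"dy":-0.504,"dz":0,"wx":0,"wy":0,"wz":-1.379,"fingers":1},
    {"dx":0.428,"dy":-0.504,"dz":0,"wx":0,"wy":0,"wz":-1.379,"fingers":1}
  ],
  "force": 40
}}

```text
time_s: 1.1
tool_pos: [377.4, -99.6, 231.2]
ee_rot: [0.0, 0.654, 0.757, 0.0]
force: [1.6, -0.1, -0.1]
finger_gap: 85.1
```

```bash
python3 -c "
from h import *
goal(436,49,120,98)"
```

```text
d [0.1385 0.0794 0.1112] w [0.0004 0.0002 0.0056] | pos [377.4 -99.6 231.2] F [ 1.6 -0.1 -0.1] gap 85.1 t 1.1
```

>>> {"op": "step_arm", "data": {
  "commands": [
    {"dx":0.138,"dy":0.079,"dz":0.111,"wx":0,"wy":0,"wz":0,"fingers":1},
    {"dx":0.138,"dy":0.079,"dz":0.111,"wx":0,"wy":0,"wz":0,"fingers":1},
    {"dx":0.138,"dy":0.079,"dz":0.111,"wx":0,"wy":0,"wz":0,"fingers":1},
    {"dx":0.138,"dy":0.079,"dz":0.111,"wx":0,"wy":0,"wz":0,"fingers":1},
    {"dx":0.138,"dy":0.079,"dz":0.111,"wx":0,"wy":0,"wz":0,"fingers":1},
    {"dx":0.138,"dy":0.079,"dz":0.111,"wx":0,"wy":0,"wz":0,"fingers":1},
    {"dx":0.138,"dy":0.079,"dz":0.111,"wx":0,"wy":0,"wz":0,"fingers":1}
  ]
}}

```text
time_s: 1.8
tool_pos: [436.5, 45.5, 121.0]
ee_rot: [0.0, 0.656, 0.755, 0.0]
force: [-0.3, -0.2, -0.1]
finger_gap: 85.4
```

```bash
python3 -c "
from h import *
goal(436,49,28,98)
crop('side','d.png',270,150,370,250,6)
print(proj('side',[[436,49,46],[436,49,18]]))"
```

```text
d [ 0.0036 -0.0001  0.093 ] w [0.0007 0.0005 0.0001] | pos [436.5  45.5 121. ] F [-0.3 -0.2 -0.1] gap 85.4 t 1.8
[[323.07611328 218.79807626]
 [322.78789501 226.16480487]]
```

View pics/d.png

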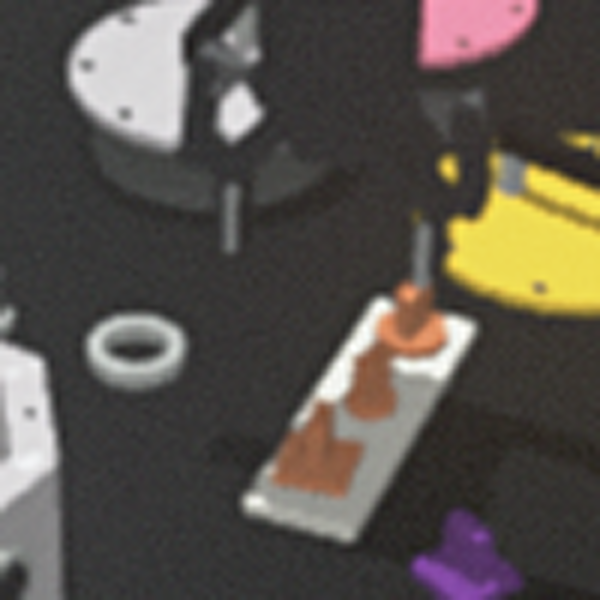

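The fingers straddle the tray row: the tips are at crop (232,250) and (423,290), and the square carrier's foot is centred near (317,462), as predicted. I descend next.

>>> {"op": "step_arm", "data": {
  "commands": [
    {"dx":0.0,"dy":0,"dz":0.03,"wx":0,"wy":0,"wz":0,"fingers":1},
    {"dx":0.0,"dy":0,"dz":0.06,"wx":0,"wy":0,"wz":0,"fingers":1},
    {"dx":0.0,"dy":0,"dz":0.07,"wx":0,"wy":0,"wz":0,"fingers":1},
    {"dx":0.0,"dy":0,"dz":0.07,"wx":0,"wy":0,"wz":0,"fingers":1},
    {"dx":0.0,"dy":0,"dz":0.07,"wx":0,"wy":0,"wz":0,"fingers":1}
  ]
}}

```text
time_s: 2.35
tool_pos: [437.3, 45.7, 51.8]
ee_rot: [0.001, 0.656, 0.755, 0.001]
force: [0.0, 0.4, 0.4]
finger_gap: 85.6
```

```bash
python3 -c "
from h import *
goal(436,49,22,98)"
```

```text
d [ 0.0035 -0.0008  0.0298] w [ 0.0017  0.0003 -0.0006] | pos [437.3  45.7  51.8] F [0.  0.4 0.4] gap 85.6 t 2.35
```

>>> {"op": "step_arm", "data": {
  "commands": [
    {"dx":0.003,"dy":-0.001,"dz":0.015,"wx":0,"wy":0,"wz":0,"fingers":1},
    {"dx":0.003,"dy":-0.001,"dz":0.029,"wx":0,"wy":0,"wz":0,"fingers":1},
    {"dx":0.003,"dy":-0.001,"dz":0.029,"wx":0,"wy":0,"wz":0,"fingers":1},
    {"dx":0.003,"dy":-0.001,"dz":0.029,"wx":0,"wy":0,"wz":0,"fingers":0},
    {"dx":0.003,"dy":-0.001,"dz":0.029,"wx":0,"wy":0,"wz":0,"fingers":-0.3},
    {"dx":0.003,"dy":-0.001,"dz":0.029,"wx":0,"wy":0,"wz":0,"fingers":-1},
    {"dx":0.003,"dy":-0.001,"dz":0.029,"wx":0,"wy":0,"wz":0,"fingers":-1},
    {"dx":0.003,"dy":-0.001,"dz":0.029,"wx":0,"wy":0,"wz":0,"fingers":-1},
    {"dx":0.003,"dy":-0.001,"dz":0.029,"wx":0,"wy":0,"wz":0,"fingers":-1},
    {"dx":0.003,"dy":-0.001,"dz":0.029,"wx":0,"wy":0,"wz":0,"fingers":-1}
  ],
  "force": 40
}}

```text
time_s: 3.35
tool_pos: [435.3, 49.0, 21.7]
ee_rot: [0.0, 0.656, 0.755, 0.0]
force: [0.7, 0.0, 3.4]
finger_gap: 9.0
```

>>> {"op": "step_arm", "data": {
  "commands": [
    {"dx":0,"dy":0,"dz":0,"wx":0,"wy":0,"wz":0,"fingers":-1},
    {"dx":0,"dy":0,"dz":-0.01,"wx":0,"wy":0,"wz":0,"fingers":-1},
    {"dx":0,"dy":0,"dz":-0.03,"wx":0,"wy":0,"wz":0,"fingers":-1},
    {"dx":0,"dy":0,"dz":-0.06,"wx":0,"wy":0,"wz":0,"fingers":-1},
    {"dx":0,"dy":0,"dz":-0.1,"wx":0,"wy":0,"wz":0,"fingers":-1},
    {"dx":0,"dy":0,"dz":-0.14,"wx":0,"wy":0,"wz":0,"fingers":-1},
    {"dx":0,"dy":0,"dz":-0.15,"wx":0,"wy":0,"wz":0,"fingers":-1},
    {"dx":0,"dy":0,"dz":-0.15,"wx":0,"wy":0,"wz":0,"fingers":-1}
  ]
}}

```text
time_s: 4.15
tool_pos: [436.2, 49.0, 173.6]
ee_rot: [0.002, 0.656, 0.755, 0.001]
force: [0.2, 0.4, -0.9]
finger_gap: 9.2
```

```bash
python3 -c "
from h import *
goal(598,219,170,98)"
```

```text
d [0.1457 0.1839 0.0043] w [0.0043 0.0006 0.0004] | pos [436.2  49.  173.6] F [ 0.2  0.4 -0.9] gap 9.2 t 4.15
```

>>> {"op": "step_arm", "data": {
  "commands": [
    {"dx":0.02,"dy":0.025,"dz":0,"wx":0,"wy":0,"wz":0,"fingers":-1},
    {"dx":0.044,"dy":0.055,"dz":0,"wx":0,"wy":0,"wz":0,"fingers":-1},
    {"dx":0.07,"dy":0.09,"dz":0,"wx":0,"wy":0,"wz":0,"fingers":-1},
    {"dx":0.1,"dy":0.125,"dz":0,"wx":0,"wy":0,"wz":0,"fingers":-1},
    {"dx":0.13,"dy":0.165,"dz":0,"wx":0,"wy":0,"wz":0,"fingers":-1},
    {"dx":0.1455,"dy":0.184,"dz":0,"wx":0,"wy":0,"wz":0,"fingers":-1},
    {"dx":0.1455,"dy":0.184,"dz":0,"wx":0,"wy":0,"wz":0,"fingers":-1},
    {"dx":0.1455,"dy":0.184,"dz":0,"wx":0,"wy":0,"wz":0,"fingers":-1},
    {"dx":0.1455,"dy":0.184,"dz":0,"wx":0,"wy":0,"wz":0,"fingers":-1},
    {"dx":0.1455,"dy":0.184,"dz":0,"wx":0,"wy":0,"wz":0,"fingers":-1}
  ]
}}

```text
time_s: 5.15
tool_pos: [596.0, 217.8, 170.9]
ee_rot: [-0.0, 0.656, 0.755, -0.0]
force: [0.4, 0.0, -1.4]
finger_gap: 9.6
```

Run:
```python
from h import *
goal(598,219,62,98)
p=robot.get_state()['tool_pos'];b=p[2]-12 # underside: TCP 22 <-> underside 10
a=robot.capture('side');t=robot.capture('top')
f=lambda i,x,y,w,h,s:cv2.resize(i[y:y+h,x:x+w],None,fx=s,fy=s,interpolation=cv2.INTER_CUBIC)
cv2.imwrite('pics/e.png',np.hstack([f(a,200,150,80,100,5),f(t,190,105,80,100,5)]))
print(b,'side foot',proj('side',[[p[0],p[1],b+4]]),'top foot',proj('top',[[p[0],p[1],b+4]]))
```

```text
d [0.001  0.0022 0.1089] w [-0.0009  0.0003 -0.0005] | pos [596.  217.8 170.9] F [ 0.4  0.  -1.4] gap 9.6 t 5.15
158.8845081758565 side foot [[242.86057469 201.23577083]] top foot [[225.38765716 139.44439874]]
```

View pics/e.png

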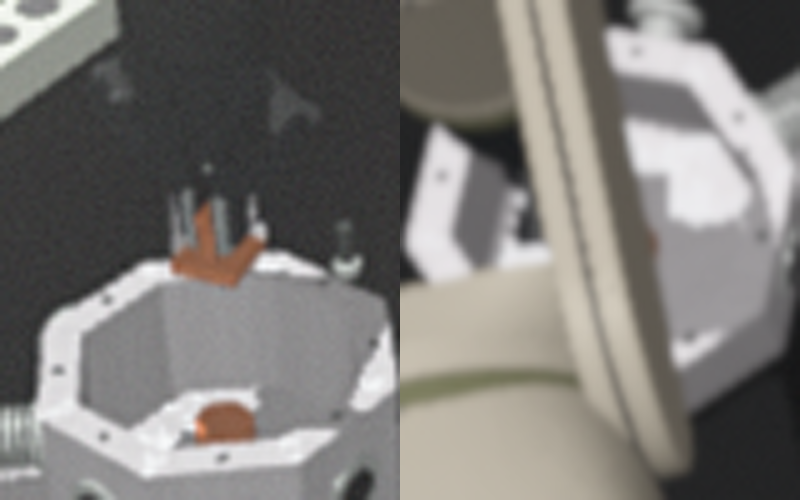

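The carrier hangs upright in the jaws, its foot at crop (219,251) and the stage below at (226,410). Both biases match the prediction. I descend to about 8 mm above the stage and compare there.

>>> {"op": "step_arm", "data": {
  "commands": [
    {"dx":0.001,"dy":0.0035,"dz":0.02,"wx":0,"wy":0,"wz":0,"fingers":-1},
    {"dx":0.001,"dy":0.0035,"dz":0.05,"wx":0,"wy":0,"wz":0,"fingers":-1},
    {"dx":0.001,"dy":0.0035,"dz":0.08,"wx":0,"wy":0,"wz":0,"fingers":-1},
    {"dx":0.001,"dy":0.0035,"dz":0.1,"wx":0,"wy":0,"wz":0,"fingers":-1},
    {"dx":0.001,"dy":0.0035,"dz":0.1,"wx":0,"wy":0,"wz":0,"fingers":-1},
    {"dx":0.001,"dy":0.0035,"dz":0.1,"wx":0,"wy":0,"wz":0,"fingers":-1},
    {"dx":0.001,"dy":0.0035,"dz":0.1,"wx":0,"wy":0,"wz":0,"fingers":-1},
    {"dx":0.001,"dy":0.0035,"dz":0.1,"wx":0,"wy":0,"wz":0,"fingers":-1}
  ]
}}

```text
time_s: 6.05
tool_pos: [601.5, 220.5, 73.6]
ee_rot: [0.001, 0.656, 0.755, 0.001]
force: [0.4, -1.6, -1.1]
finger_gap: 9.6
```

Run:
```python
from h import *
goal(599,219,62,98)
p=robot.get_state()['tool_pos'];b=p[2]-12
a=robot.capture('side')
S=8;x0,y0=200,185
c=cv2.resize(a[y0:y0+70,x0:x0+90],None,fx=S,fy=S,interpolation=cv2.INTER_CUBIC)
h=np.radians(8);R=np.array([[np.cos(h),-np.sin(h)],[np.sin(h),np.cos(h)]])
q=[[*(p[:2]+R@np.array(v)),b] for v in[(19,19),(19,-19),(-19,-19),(-19,19)]]
t=np.linspace(0,6.28,40);st=[[598+17*np.cos(i),219+17*np.sin(i),50] for i in t]
for P,col in((q,(0,255,0)),(st,(255,0,0))):
    cv2.polylines(c,[np.int32((proj('side',P)-[x0,y0]+.5)*S)],True,col,1)
cv2.imwrite('pics/f.png',c)
```

```text
d [-0.0012 -0.0027  0.0116] w [ 0.0034 -0.0005  0.0004] | pos [601.5 220.5  73.6] F [ 0.4 -1.6 -1.1] gap 9.6 t 6.05
```

View pics/f.png

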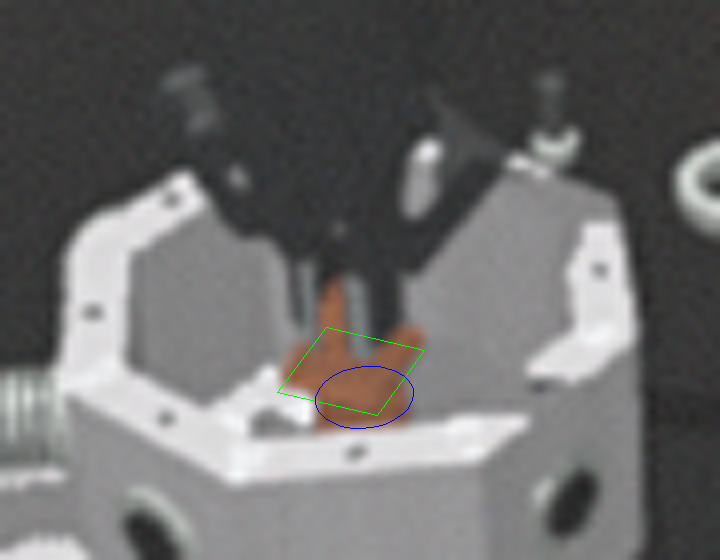

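The foot's outline (green, predicted) matches to about 1 mm. The stage (blue) spans x 316–410 against the predicted 316–414, so the stage is near (598.5,219). I correct and lower.

>>> {"op": "step_arm", "data": {
  "commands": [
    {"dx":-0.001,"dy":-0.0027,"dz":0.0,"wx":0,"wy":0,"wz":0,"fingers":-1},
    {"dx":-0.001,"dy":-0.0027,"dz":0.004,"wx":0,"wy":0,"wz":0,"fingers":-1},
    {"dx":-0.001,"dy":-0.0027,"dz":0.007,"wx":0,"wy":0,"wz":0,"fingers":-1},
    {"dx":-0.001,"dy":-0.0027,"dz":0.009,"wx":0,"wy":0,"wz":0,"fingers":-1},
    {"dx":-0.001,"dy":-0.0027,"dz":0.009,"wx":0,"wy":0,"wz":0,"fingers":-1},
    {"dx":-0.001,"dy":-0.0027,"dz":0.009,"wx":0,"wy":0,"wz":0,"fingers":-1},
    {"dx":-0.001,"dy":-0.0027,"dz":0.009,"wx":0,"wy":0,"wz":0,"fingers":-1},
    {"dx":-0.001,"dy":-0.0027,"dz":0.009,"wx":0,"wy":0,"wz":0,"fingers":-1}
  ]
}}

```text
time_s: 6.9
tool_pos: [597.5, 218.9, 62.2]
ee_rot: [-0.0, 0.656, 0.755, -0.0]
force: [-0.1, -0.3, -0.0]
finger_gap: 8.9
```

```bash
python3 -c "
from h import *
goal(598.7,219,62,98);print(robot.get_state()['torque']);robot.capture('top');goal(598.7,219,62,98)"
```

```text
d [-0.      0.0012  0.0002] w [-0.0001  0.      0.0004] | pos [597.5 218.9  62.2] F [-0.1 -0.3 -0. ] gap 8.9 t 6.9
[-0.04413781  0.03227509 -0.04137057]
d [-0.      0.0012  0.0002] w [-0.0001  0.      0.0004] | pos [597.5 218.8  62.2] F [ 0.4  0.3 -0.2] gap 8.9 t 6.95
```

>>> {"op": "step_arm", "data": {
  "commands": [
    {"dx":0,"dy":0.001,"dz":0,"wx":0,"wy":0,"wz":0,"fingers":-1},
    {"dx":0,"dy":0.001,"dz":0.0005,"wx":0,"wy":0,"wz":0,"fingers":-1},
    {"dx":0,"dy":0.001,"dz":0.001,"wx":0,"wy":0,"wz":0,"fingers":-1},
    {"dx":0,"dy":0.001,"dz":0.001,"wx":0,"wy":0,"wz":0,"fingers":-1},
    {"dx":0,"dy":0.001,"dz":0.001,"wx":0,"wy":0,"wz":0,"fingers":-1}
  ]
}}

```text
time_s: 7.45
tool_pos: [598.8, 219.0, 61.8]
ee_rot: [0.0, 0.656, 0.755, 0.0]
force: [-1.8, -0.2, 4.7]
finger_gap: 9.6
```

The stage takes the load (Fz +4.7 N). I release and rise straight up.

>>> {"op": "step_arm", "data": {
  "commands": [
    {"dx":0,"dy":0,"dz":0,"wx":0,"wy":0,"wz":0,"fingers":-0.65},
    {"dx":0,"dy":0,"dz":0,"wx":0,"wy":0,"wz":0,"fingers":-0.5},
    {"dx":0,"dy":0,"dz":0,"wx":0,"wy":0,"wz":0,"fingers":-0.3},
    {"dx":0,"dy":0,"dz":0,"wx":0,"wy":0,"wz":0,"fingers":-0.2},
    {"dx":0,"dy":0,"dz":0,"wx":0,"wy":0,"wz":0,"fingers":-0.2},
    {"dx":0,"dy":0,"dz":-0.015,"wx":0,"wy":0,"wz":0,"fingers":-0.2},
    {"dx":0,"dy":0,"dz":-0.04,"wx":0,"wy":0,"wz":0,"fingers":-0.2},
    {"dx":0,"dy":0,"dz":-0.08,"wx":0,"wy":0,"wz":0,"fingers":-0.2},
    {"dx":0,"dy":0,"dz":-0.12,"wx":0,"wy":0,"wz":0,"fingers":-0.2},
    {"dx":0,"dy":0,"dz":-0.12,"wx":0,"wy":0,"wz":0,"fingers":-0.2}
  ]
}}

```text
time_s: 8.45
tool_pos: [602.7, 220.2, 191.0]
ee_rot: [0.004, 0.656, 0.755, 0.006]
force: [2.0, 0.4, 1.9]
finger_gap: 34.2
```

```bash
python3 -c "
from h import *
goal(625.5,-214.5,180,95.5)"
```

```text
d [-0.4336 -0.0382  0.0097] w [ 0.0131 -0.002   0.044 ] | pos [602.7 220.2 191. ] F [2.  0.4 1.9] gap 34.2 t 8.45
```

>>> {"op": "step_arm", "data": {
  "commands": [
    {"dx":-0.433,"dy":-0.034,"dz":0,"wx":0,"wy":0,"wz":0.044,"fingers":1},
    {"dx":-0.433,"dy":-0.034,"dz":0,"wx":0,"wy":0,"wz":0.044,"fingers":1},
    {"dx":-0.433,"dy":-0.034,"dz":0,"wx":0,"wy":0,"wz":0.044,"fingers":1},
    {"dx":-0.433,"dy":-0.034,"dz":0,"wx":0,"wy":0,"wz":0.044,"fingers":1},
    {"dx":-0.433,"dy":-0.034,"dz":0,"wx":0,"wy":0,"wz":0.044,"fingers":1},
    {"dx":-0.433,"dy":-0.034,"dz":0,"wx":0,"wy":0,"wz":0.044,"fingers":1},
    {"dx":-0.433,"dy":-0.034,"dz":0,"wx":0,"wy":0,"wz":0.044,"fingers":1},
    {"dx":-0.433,"dy":-0.034,"dz":0,"wx":0,"wy":0,"wz":0.044,"fingers":1},
    {"dx":-0.433,"dy":-0.034,"dz":0,"wx":0,"wy":0,"wz":0.044,"fingers":1},
    {"dx":-0.433,"dy":-0.034,"dz":0,"wx":0,"wy":0,"wz":0.044,"fingers":1}
  ]
}}

```text
time_s: 9.45
tool_pos: [624.8, -219.7, 182.0]
ee_rot: [0.001, 0.674, 0.739, -0.0]
force: [-0.4, 0.3, 0.3]
finger_gap: 85.2
```

>>> {"op": "step_arm", "data": {
  "commands": [
    {"dx":0,"dy":0,"dz":0,"wx":0,"wy":0,"wz":0,"fingers":1},
    {"dx":0,"dy":0,"dz":0,"wx":0,"wy":0,"wz":0,"fingers":1},
    {"dx":0,"dy":0,"dz":0,"wx":0,"wy":0,"wz":0,"fingers":1}
  ]
}}

```text
time_s: 9.75
tool_pos: [625.5, -213.0, 181.6]
ee_rot: [0.0, 0.672, 0.741, 0.0]
force: [0.2, 0.2, 0.6]
finger_gap: 85.6
```

Run:
```python
from h import *
goal(625.5,-214.5,75,95.5)
a=robot.capture('side');t=robot.capture('top')
f=lambda i,x,y,w,h,s:cv2.resize(i[y:y+h,x:x+w],None,fx=s,fy=s,interpolation=cv2.INTER_CUBIC)
c=f(t,200,120,65,65,6)
h=np.radians(8);R=np.array([[np.cos(h),-np.sin(h)],[np.sin(h),np.cos(h)]])
q=[[*(np.array([598.5,219])+R@np.array(v)),58] for v in[(19,19),(19,-19),(-19,-19),(-19,19)]]
cv2.polylines(c,[np.int32((proj('top',q)-[200,120]+.5)*6)],True,(0,255,0),1)
cv2.imwrite('pics/g.png',np.vstack([np.hstack([c,f(a,210,200,65,65,6)]),f(a,260,120,130,34,6)]))
```

```text
d [-0.0015 -0.0002  0.1066] w [ 0.0002 -0.0002  0.0017] | pos [ 625.5 -213.   181.6] F [0.2 0.2 0.6] gap 85.6 t 9.75
```

View pics/g.png

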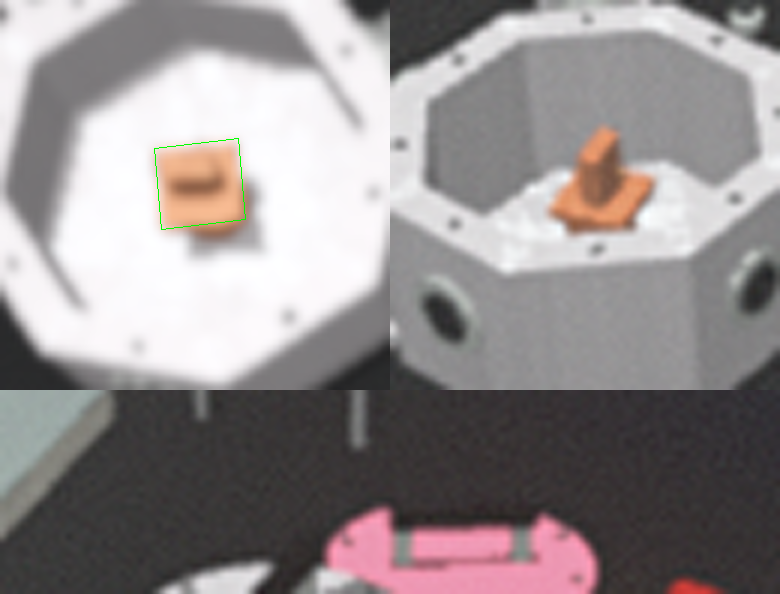

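The carrier stands upright on the stage. In the top crop its foot is centred at (199,185), within 0.1 px of the stage centre once height is corrected, and the side view agrees. I descend onto the lid's handle.

>>> {"op": "step_arm", "data": {
  "commands": [
    {"dx":-0.0015,"dy":0,"dz":0.03,"wx":0,"wy":0,"wz":0,"fingers":1},
    {"dx":-0.0015,"dy":0,"dz":0.06,"wx":0,"wy":0,"wz":0,"fingers":1},
    {"dx":-0.0015,"dy":0,"dz":0.085,"wx":0,"wy":0,"wz":0,"fingers":1},
    {"dx":-0.0015,"dy":0,"dz":0.1,"wx":0,"wy":0,"wz":0,"fingers":1},
    {"dx":-0.0015,"dy":0,"dz":0.1065,"wx":0,"wy":0,"wz":0,"fingers":1},
    {"dx":-0.0015,"dy":0,"dz":0.1065,"wx":0,"wy":0,"wz":0,"fingers":1},
    {"dx":-0.0015,"dy":0,"dz":0.1065,"wx":0,"wy":0,"wz":0,"fingers":1},
    {"dx":-0.0015,"dy":0,"dz":0.1065,"wx":0,"wy":0,"wz":0,"fingers":1}
  ]
}}

```text
time_s: 10.65
tool_pos: [626.7, -216.5, 76.8]
ee_rot: [0.001, 0.672, 0.74, 0.0]
force: [-0.3, 0.8, 0.4]
finger_gap: 85.1
```

Run:
```python
from h import *
goal(625.5,-214.5,75,95.5)
crop('side','i.png',260,120,360,195,7)
```

```text
d [ 0.0021 -0.001   0.0018] w [0.0026 0.0014 0.0001] | pos [ 626.7 -216.5   76.8] F [-0.3  0.8  0.4] gap 85.1 t 10.65
```

View pics/i.png

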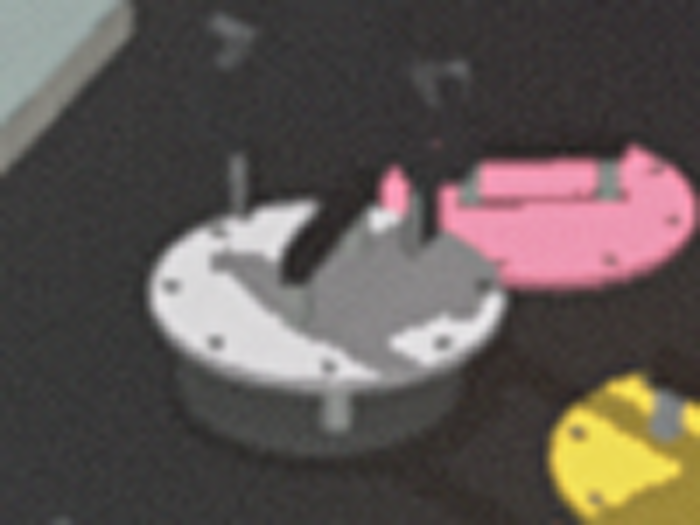

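The pads straddle the bar: the finger tips are at (238,210) and (417,240), with the bar between them. I close now.

>>> {"op": "step_arm", "data": {
  "commands": [
    {"dx":0.001,"dy":0,"dz":0.001,"wx":0,"wy":0,"wz":0,"fingers":0},
    {"dx":0.001,"dy":0,"dz":0.001,"wx":0,"wy":0,"wz":0,"fingers":-0.3},
    {"dx":0.001,"dy":0,"dz":0.001,"wx":0,"wy":0,"wz":0,"fingers":-0.5},
    {"dx":0.001,"dy":0,"dz":0.001,"wx":0,"wy":0,"wz":0,"fingers":-0.6},
    {"dx":0.001,"dy":0,"dz":0.001,"wx":0,"wy":0,"wz":0,"fingers":-0.7},
    {"dx":0.001,"dy":0,"dz":0.001,"wx":0,"wy":0,"wz":0,"fingers":-0.9},
    {"dx":0.001,"dy":0,"dz":0.001,"wx":0,"wy":0,"wz":0,"fingers":-1},
    {"dx":0.001,"dy":0,"dz":0.001,"wx":0,"wy":0,"wz":0,"fingers":-1},
    {"dx":0.001,"dy":0,"dz":0.001,"wx":0,"wy":0,"wz":0,"fingers":-1}
  ],
  "force": 40
}}

```text
time_s: 11.6
tool_pos: [625.8, -215.0, 74.1]
ee_rot: [0.0, 0.672, 0.74, 0.0]
force: [3.6, 0.3, 0.9]
finger_gap: 13.2
```

>>> {"op": "step_arm", "data": {
  "commands": [
    {"dx":0,"dy":0,"dz":0,"wx":0,"wy":0,"wz":0,"fingers":-1},
    {"dx":0,"dy":0,"dz":0,"wx":0,"wy":0,"wz":0,"fingers":-1},
    {"dx":0,"dy":0,"dz":0,"wx":0,"wy":0,"wz":0,"fingers":-1}
  ],
  "force": 90
}}

```text
time_s: 11.9
tool_pos: [625.9, -215.1, 74.3]
ee_rot: [0.0, 0.672, 0.74, 0.0]
force: [4.8, 0.5, 2.8]
finger_gap: 12.8
```

```bash
python3 -c "
from h import *
goal(625.5,-214.5,75,95.5)"
```

```text
d [ 0.0006 -0.0003 -0.0007] w [0.0011 0.0004 0.    ] | pos [ 625.9 -215.1   74.3] F [4.8 0.5 2.8] gap 12.8 t 11.9
```

>>> {"op": "step_arm", "data": {
  "commands": [
    {"dx":0,"dy":0,"dz":-0.003,"wx":0,"wy":0,"wz":0,"fingers":-1},
    {"dx":0,"dy":0,"dz":-0.008,"wx":0,"wy":0,"wz":0,"fingers":-1},
    {"dx":0,"dy":0,"dz":-0.016,"wx":0,"wy":0,"wz":0,"fingers":-1},
    {"dx":0,"dy":0,"dz":-0.028,"wx":0,"wy":0,"wz":0,"fingers":-1},
    {"dx":0,"dy":0,"dz":-0.042,"wx":0,"wy":0,"wz":0,"fingers":-1},
    {"dx":0,"dy":0,"dz":-0.058,"wx":0,"wy":0,"wz":0,"fingers":-1},
    {"dx":0,"dy":0,"dz":-0.074,"wx":0,"wy":0,"wz":0,"fingers":-1},
    {"dx":0,"dy":0,"dz":-0.09,"wx":0,"wy":0,"wz":0,"fingers":-1},
    {"dx":0,"dy":0,"dz":-0.104,"wx":0,"wy":0,"wz":0,"fingers":-1},
    {"dx":0,"dy":0,"dz":-0.115,"wx":0,"wy":0,"wz":0,"fingers":-1}
  ]
}}

```text
time_s: 12.9
tool_pos: [625.8, -215.2, 190.9]
ee_rot: [0.001, 0.672, 0.74, 0.0]
force: [-0.1, -0.1, -5.6]
finger_gap: 12.7
```

>>> {"op": "step_arm", "data": {
  "commands": [
    {"dx":0,"dy":0,"dz":-0.006,"wx":0,"wy":0,"wz":0,"fingers":-1},
    {"dx":0,"dy":0,"dz":-0.006,"wx":0,"wy":0,"wz":0,"fingers":-1},
    {"dx":0,"dy":0,"dz":-0.006,"wx":0,"wy":0,"wz":0,"fingers":-1},
    {"dx":0,"dy":0,"dz":-0.006,"wx":0,"wy":0,"wz":0,"fingers":-1},
    {"dx":0,"dy":0,"dz":-0.006,"wx":0,"wy":0,"wz":0,"fingers":-1}
  ]
}}

```text
time_s: 13.4
tool_pos: [624.8, -214.8, 193.6]
ee_rot: [-0.001, 0.672, 0.74, -0.0]
force: [0.4, -0.2, -6.1]
finger_gap: 12.7
```

Run:
```python
from h import *
goal(599,219,195,95.5)
s=robot.get_state();p=s['tool_pos'];print(s['torque'])
a=robot.capture('side')
x0,y0,S=240,60,5
c=cv2.resize(a[y0:y0+110,x0:x0+140],None,fx=S,fy=S,interpolation=cv2.INTER_CUBIC)
t=np.linspace(0,6.28,60)
for z in(p[2]-25,p[2]-17):
    cv2.polylines(c,[np.int32((proj('side',[[p[0]+90*np.cos(i),p[1]+90*np.sin(i),z] for i in t])-[x0,y0]+.5)*S)],True,(0,255,0),1)
cv2.imwrite('pics/j.png',c)
```

```text
d [ 0.4343  0.0158 -0.001 ] w [-0.0016 -0.0009 -0.    ] | pos [ 624.8 -214.8  193.6] F [ 0.4 -0.2 -6.1] gap 12.7 t 13.4
[ 0.00504238 -0.00792388 -0.02436702]
```

View pics/j.png

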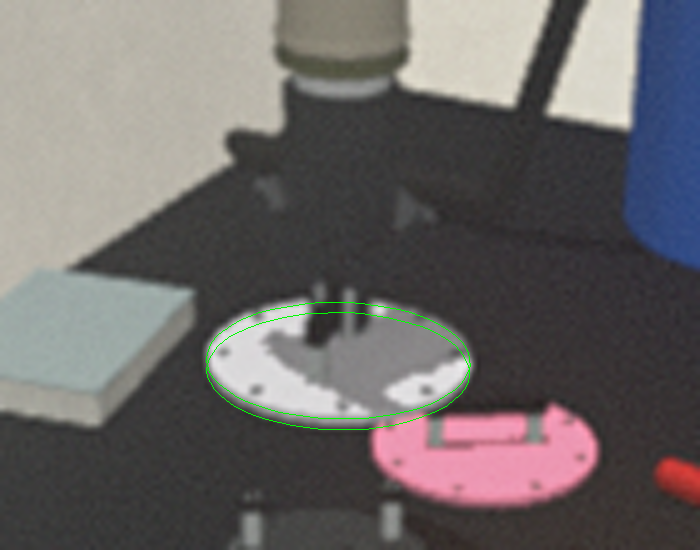

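The lid is held level and clear of its posts. Its outline spans 206–472 against the predicted 206–470. I carry it over smoothly.

>>> {"op": "step_arm", "data": {
  "commands": [
    {"dx":0.003,"dy":0,"dz":0,"wx":0,"wy":0,"wz":0,"fingers":-1},
    {"dx":0.009,"dy":0,"dz":0,"wx":0,"wy":0,"wz":0,"fingers":-1},
    {"dx":0.018,"dy":0,"dz":0,"wx":0,"wy":0,"wz":0,"fingers":-1},
    {"dx":0.03,"dy":0.001,"dz":0,"wx":0,"wy":0,"wz":0,"fingers":-1},
    {"dx":0.045,"dy":0.002,"dz":0,"wx":0,"wy":0,"wz":0,"fingers":-1},
    {"dx":0.063,"dy":0.002,"dz":0,"wx":0,"wy":0,"wz":0,"fingers":-1},
    {"dx":0.083,"dy":0.003,"dz":0,"wx":0,"wy":0,"wz":0,"fingers":-1},
    {"dx":0.104,"dy":0.004,"dz":0,"wx":0,"wy":0,"wz":0,"fingers":-1},
    {"dx":0.125,"dy":0.005,"dz":0,"wx":0,"wy":0,"wz":0,"fingers":-1},
    {"dx":0.146,"dy":0.006,"dz":0,"wx":0,"wy":0,"wz":0,"fingers":-1}
  ]
}}

```text
time_s: 14.45
tool_pos: [617.0, -66.7, 194.9]
ee_rot: [-0.0, 0.672, 0.741, 0.0]
force: [0.1, 0.2, -5.7]
finger_gap: 12.1
```

>>> {"op": "step_arm", "data": {
  "commands": [
    {"dx":0.021,"dy":0.001,"dz":0,"wx":0,"wy":0,"wz":0,"fingers":-1},
    {"dx":0.042,"dy":0.002,"dz":0,"wx":0,"wy":0,"wz":0,"fingers":-1},
    {"dx":0.063,"dy":0.002,"dz":0,"wx":0,"wy":0,"wz":0,"fingers":-1},
    {"dx":0.084,"dy":0.003,"dz":0,"wx":0,"wy":0,"wz":0,"fingers":-1},
    {"dx":0.105,"dy":0.004,"dz":0,"wx":0,"wy":0,"wz":0,"fingers":-1},
    {"dx":0.126,"dy":0.005,"dz":0,"wx":0,"wy":0,"wz":0,"fingers":-1},
    {"dx":0.146,"dy":0.006,"dz":0,"wx":0,"wy":0,"wz":0,"fingers":-1},
    {"dx":0.165,"dy":0.006,"dz":0,"wx":0,"wy":0,"wz":0,"fingers":-1},
    {"dx":0.183,"dy":0.007,"dz":0,"wx":0,"wy":0,"wz":0,"fingers":-1},
    {"dx":0.2,"dy":0.008,"dz":0,"wx":0,"wy":0,"wz":0,"fingers":-1}
  ]
}}

```text
time_s: 15.45
tool_pos: [605.7, 132.7, 194.9]
ee_rot: [0.0, 0.672, 0.74, 0.0]
force: [0.7, -0.3, -6.1]
finger_gap: 12.7
```

>>> {"op": "step_arm", "data": {
  "commands": [
    {"dx":0.016,"dy":0.001,"dz":0,"wx":0,"wy":0,"wz":0,"fingers":-1},
    {"dx":0.031,"dy":0.001,"dz":0,"wx":0,"wy":0,"wz":0,"fingers":-1},
    {"dx":0.045,"dy":0.002,"dz":0,"wx":0,"wy":0,"wz":0,"fingers":-1},
    {"dx":0.057,"dy":0.002,"dz":0,"wx":0,"wy":0,"wz":0,"fingers":-1},
    {"dx":0.067,"dy":0.003,"dz":0,"wx":0,"wy":0,"wz":0,"fingers":-1},
    {"dx":0.075,"dy":0.003,"dz":0,"wx":0,"wy":0,"wz":0,"fingers":-1},
    {"dx":0.081,"dy":0.003,"dz":0,"wx":0,"wy":0,"wz":0,"fingers":-1},
    {"dx":0.085,"dy":0.003,"dz":0,"wx":0,"wy":0,"wz":0,"fingers":-1},
    {"dx":0.087,"dy":0.003,"dz":0,"wx":0,"wy":0,"wz":0,"fingers":-1},
    {"dx":0.088,"dy":0.003,"dz":0,"wx":0,"wy":0,"wz":0,"fingers":-1}
  ]
}}

```text
time_s: 16.45
tool_pos: [600.7, 218.5, 194.8]
ee_rot: [0.0, 0.672, 0.74, -0.0]
force: [-0.6, -0.9, -6.0]
finger_gap: 13.2
```

>>> {"op": "step_arm", "data": {
  "commands": [
    {"dx":0,"dy":0,"dz":0.003,"wx":0,"wy":0,"wz":0,"fingers":-1},
    {"dx":0,"dy":0,"dz":0.008,"wx":0,"wy":0,"wz":0,"fingers":-1},
    {"dx":0,"dy":0,"dz":0.014,"wx":0,"wy":0,"wz":0,"fingers":-1},
    {"dx":0,"dy":0,"dz":0.019,"wx":0,"wy":0,"wz":0,"fingers":-1},
    {"dx":0,"dy":0,"dz":0.022,"wx":0,"wy":0,"wz":0,"fingers":-1},
    {"dx":0,"dy":0,"dz":0.023,"wx":0,"wy":0,"wz":0,"fingers":-1},
    {"dx":0,"dy":0,"dz":0.023,"wx":0,"wy":0,"wz":0,"fingers":-1},
    {"dx":0,"dy":0,"dz":0.023,"wx":0,"wy":0,"wz":0,"fingers":-1},
    {"dx":0,"dy":0,"dz":0.023,"wx":0,"wy":0,"wz":0,"fingers":-1},
    {"dx":0,"dy":0,"dz":0.023,"wx":0,"wy":0,"wz":0,"fingers":-1}
  ]
}}

```text
time_s: 17.45
tool_pos: [600.8, 218.7, 172.1]
ee_rot: [0.0, 0.672, 0.74, 0.0]
force: [-0.4, -0.1, -4.5]
finger_gap: 12.4
```

Run:
```python
from h import *
goal(600,219,169.5,95.5)
s=robot.get_state();p=s['tool_pos'];print(s['torque'])
a=robot.capture('side')
x0,y0,S=195,160,7
c=cv2.resize(a[y0:y0+85,x0:x0+110],None,fx=S,fy=S,interpolation=cv2.INTER_CUBIC)
t=np.linspace(0,6.28,60);b=p[2]-24.7
for z in(b,b+8):
    cv2.polylines(c,[np.int32((proj('side',[[p[0]+90*np.cos(i),p[1]+90*np.sin(i),z] for i in t])-[x0,y0]+.5)*S)],True,(0,255,0),1)
R=95/np.cos(np.pi/8)
for cx,col in((598.5,(255,0,0)),(603.5,(0,0,255))):
    w=np.arctan2(24.6,98.2)   # vertex direction from top view
    cv2.polylines(c,[np.int32((proj('side',[[cx+R*np.cos(w+i*np.pi/4),219+R*np.sin(w+i*np.pi/4),95] for i in range(8)])-[x0,y0]+.5)*S)],True,col,1)
cv2.imwrite('pics/k.png',c)
```

```text
d [ 0.0004 -0.0008  0.0026] w [ 0.0005 -0.0001  0.    ] | pos [600.8 218.7 172.1] F [-0.4 -0.1 -4.5] gap 12.4 t 17.45
[ 0.01952238 -0.00815592  0.00603247]
```

View pics/k.png

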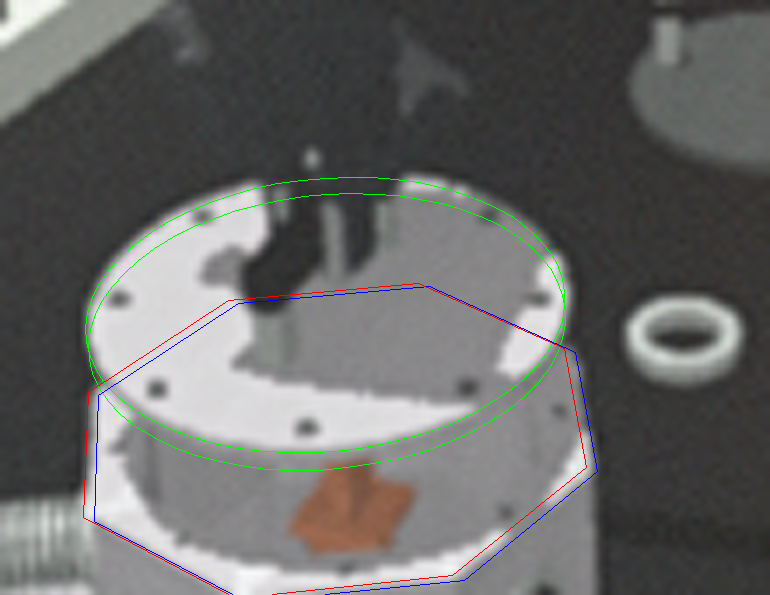

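The lid is level over the chamber, spanning 86–571 against the predicted 88–566. The rim's outer edges at about 90 and 597 fit an axis near x=599. The carrier is still upright at (355,510). A final trim follows: 2.5 mm down and about 1.5 mm in x.

>>> {"op": "step_arm", "data": {
  "commands": [
    {"dx":0,"dy":-0.0007,"dz":0.001,"wx":0,"wy":0,"wz":0,"fingers":-1},
    {"dx":0,"dy":-0.0014,"dz":0.0025,"wx":0,"wy":0,"wz":0,"fingers":-1},
    {"dx":0,"dy":-0.0014,"dz":0.0025,"wx":0,"wy":0,"wz":0,"fingers":-1},
    {"dx":0,"dy":-0.0014,"dz":0.0025,"wx":0,"wy":0,"wz":0,"fingers":-1},
    {"dx":0,"dy":-0.0014,"dz":0.0025,"wx":0,"wy":0,"wz":0,"fingers":-1},
    {"dx":0,"dy":-0.0014,"dz":0.0025,"wx":0,"wy":0,"wz":0,"fingers":-1},
    {"dx":0,"dy":-0.0014,"dz":0.0025,"wx":0,"wy":0,"wz":0,"fingers":-1},
    {"dx":0,"dy":-0.0014,"dz":0.0025,"wx":0,"wy":0,"wz":0,"fingers":-1}
  ]
}}

```text
time_s: 18.3
tool_pos: [599.3, 218.5, 169.3]
ee_rot: [0.0, 0.672, 0.74, 0.0]
force: [-0.6, -0.4, -5.8]
finger_gap: 13.0
```

```bash
python3 -c "
from h import *
goal(599,219,169.3,95.5);print(np.abs(robot.get_state()['qvel']).max())
print(robot.job_done())"
```

```text
d [ 0.0005 -0.0002  0.    ] w [0. 0. 0.] | pos [599.3 218.5 169.3] F [-0.6 -0.4 -5.8] gap 13.0 t 18.3
0.001671427487503401
the job is handed in; nothing more can be done
None
```

The square carrier is upright on the copper stage and released. The lid is now held level and still over the chamber opening, with its underside about 50 mm above the rim. I handed the job in at about 18 s, against the 64 s limit.

- **Carrier:** after release, the top and side pictures both showed it upright and centred on the stage to within about 1 mm.
- **Lid:** the final TCP is (599.3, 218.5, 169.3) with no measured tilt. Joint speeds were under 0.002 rad/s, and the wrist carried about 6 N. I worked out the 50 mm gap from the grip height; I did not measure it directly. I took no picture after the last 2.5 mm trim.
- **Disagreement:** my hand-read rim corners in the top view put the chamber axis about 5 mm farther in x (603.5) than the stage did (598.5). The side view favoured about 599, so I centred the lid there. The side camera also read everything about 0.5–1 px high.
- **Other things:** I saw no contact with the chamber by the lid. I made no separate final check on the bystanders.

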